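# Stow the tuning parts in the kit binder

## Robot

A 6-joint arm with a two-finger parallel gripper is mounted at the origin on the work surface. World frame = base frame: x ahead of the robot, y to its left, z up, the work surface at z = 0. Lengths are in mm, angles in rad, forces in N, time in s.
With the tool pointing down it reaches from about 275 to 825 mm from the base axis. Payload 4.9 kg.
Tool frame: the origin (TCP) lies midway between the tips of the shut fingers; the grasp point (between the pads) lies 19 mm behind it; z points along the fingers, y is the line along which they close (so a half turn about z gives the same grasp; the last joint's range is limited). The gripper opens to 85 mm and grips with 20 to 120 N. Pads are 22 mm wide; open, the fingers measure 114 mm over their backs; the gripper's body (76 mm by 85 mm) begins 54 mm behind the grasp point. The pads swing forward as they close: fully open they stand 13 mm farther back than shut.
Start: joints at [1.01, 0.326, -0.193, 1.052, 0, 1.437], TCP at [227.675, 500.682, 231.281] pointing down, gripper open.
Joint ranges: [-2.65, 2.65], [-0.97, 1.79], [-1.3, 1.35], [-1.93, 2.1], [-1.47, 1.37], [-3.14, 3.14]. Speed limits (rad/s): [2.57, 2.57, 3.14, 3.14, 3.14, 3.14].

## Interface

Orientations are given as [roll, pitch, yaw] about the fixed x, y, z axes, in that order (R = Rz(yaw) Ry(pitch) Rx(roll)).
In Python, from plant import ctrl gives the robot as it stands. Calls block until the motion is done:
- ctrl.move_to(position, orientation): joint-space move of the TCP to a pose.
- ctrl.move_linear(position, rot=None, v=150, threshold=None): straight line of the TCP; rot=None keeps the orientation; v is the mean speed in mm/s. With threshold (N) it stops when the force on the tool has changed by that much, and returns True; else False.
- ctrl.movej(angles): joint-space move.
- ctrl.grip(opening, strength=None): opening from 0.0 (shut) to 1.0 (fully open); strength is the grip in N (None keeps the last); returns when the fingers have stopped.
- ctrl.sleep(seconds).
- ctrl.solve_ik(position, orientation): joint angles nearest the present ones, or None.
- ctrl.snapshot(name): name is "scene" or "top"; returns the picture (400x640x3 uint8, red, green, blue); there is no depth.
- ctrl.camera_model(name): a dict with "fx", "fy", "cx", "cy" (pixels), "k1" (the pictures are not rectified: a ray, as slopes to the right and down, at radius r is drawn at 1 + k1 r^2 times it, then the intrinsics apply), "pose" (4x4, takes a point from camera to world coordinates). Camera axes: x right, y up, looking along -z (the intrinsics and any distortion apply to the point x, -y, -z); pixel columns grow to the right and rows downward; lengths in mm; the calibration is good to about 2 mm. A picture is of the moment at which its call begins. camera_model takes no time and is no camera call.
A pose or a line that the arm cannot do raises ctrl.Unreachable and nothing moves.
- ctrl.sign_off(): hands the job in; it is judged then, once.
Readings, each from a call of its own:
- ctrl.read_time_s(): time.
- ctrl.read_qpos(): joint angles.
- ctrl.read_dq(): joint speeds.
- ctrl.read_joint_efforts(): joint torques, N m.
- ctrl.read_tcp_pos(): TCP position.
- ctrl.read_orientation(): TCP orientation.
- ctrl.read_contact_force(): force on the tool from outside, world axes, zero at the start.
- ctrl.read_ft_torque(): the same for the moment, N m.
- ctrl.read_gripper_width(): opening from 0.0 (shut) to 1.0 (fully open).
- ctrl.read_grip_force(): force on a finger pad.
Only numpy, scipy, OpenCV 4.12 (cv2) and the standard library are available. Lean on these libraries where they do the work, as an engineer would, in place of code of your own. Each camera call takes 0.05 s, during which the arm holds its last target. There are 200 camera calls.

## Task

Put the loose tuning parts away in the kit binder for the night: first turn its stiff leaf right over the rings onto the page block, showing its inner face and uncovering the two tray liners. Put every bronze spring deck in the ribbed liner and every brass vise screw in the smooth liner, low enough for the leaf to close, and when all are in turn the leaf back until it lies flat over the trays; leave the foot pedal, coil pair, bottle, cup, screwdriver and steel block where they are.

Things in the scene. Friction and masses are not known exactly. Their poses are not given: they have to be found in the camera images.
- binder: open kit binder lying flat, fixed, 182 x 232 mm, base 4 mm thick. Origin on the bench under the middle of its ring line; x runs along the ring line (36 mm above the bench), +y points to the page-block side (block 22 to 113 mm out, top 32 mm above the bench), -y to the side with the two tray liners. Three steel rings, radius 16 mm, at x = -60, 0, 60 mm; tops 54 mm above the bench
- leaf (a joint): stiff aluminium leaf on the rings, 174 mm along the ring line, 12 to 112 mm out from it, 3 mm thick, about 90 g. Swings about the ring line. 0: flat over the liners (-y side); 1.57: upright; 3.14: flat over the page block, showing its inner face (white card, drawn deck and screw). Swings almost freely and falls to the side it leans to; level at both stops, 36 mm above the bench
- leaf_tab (a point): point on the leaf's grey plastic pull tab (middle of its outer edge), 136 mm from the ring line, at mid thickness. Tab 24 mm wide along the ring line, 6 mm thick, 112 to 151 mm out from the ring line, overhanging the binder base (ends 116 mm out) with only bench below at both stops. Can be pinched across its 24 mm width, fingers pointing down, and turns in the grip
- liner_ribbed_in (a point): centre of the inner floor of the RIBBED steel liner (five black rubber ribs, 3 mm high, along x on its floor). Open tray, inside 78 (x) by 84 mm (y), walls 3 mm thick, 25 mm high above this floor, rim 32 mm above the bench. Fixed, axes parallel to the binder's, on its -y side; sits beside the smooth liner along the ring line, either way round, both under the leaf at the start
- liner_smooth_in (a point): centre of the inner floor of the SMOOTH steel liner: plain flat floor, otherwise the same size and axes as the ribbed one
- deck1: bronze spring deck: flat strip 48 (x) x 16 (y) x 5 mm with a raised 22 x 16 mm saddle on its middle, top 18 mm above its underside; 60 g. Origin at the centre of its underside, z up through the saddle. May be absent
- deck2: bronze spring deck: flat strip 48 (x) x 16 (y) x 5 mm with a raised 22 x 16 mm saddle on its middle, top 18 mm above its underside; 60 g. Origin at the centre of its underside, z up through the saddle. May be absent
- deck3: bronze spring deck: flat strip 48 (x) x 16 (y) x 5 mm with a raised 22 x 16 mm saddle on its middle, top 18 mm above its underside; 60 g. Origin at the centre of its underside, z up through the saddle. May be absent
- screw1: brass tube vise screw standing on its flange: flange 22 mm diameter x 5 mm, above it a knurled grip 16 mm diameter up to 18 mm, a steel stub 7 mm diameter up to 22 mm; 35 g. Origin at the centre of the flange's underside, z along its axis towards the stub. May be absent
- screw2: brass tube vise screw standing on its flange: flange 22 mm diameter x 5 mm, above it a knurled grip 16 mm diameter up to 18 mm, a steel stub 7 mm diameter up to 22 mm; 35 g. Origin at the centre of the flange's underside, z along its axis towards the stub. May be absent
- screw3: brass tube vise screw standing on its flange: flange 22 mm diameter x 5 mm, above it a knurled grip 16 mm diameter up to 18 mm, a steel stub 7 mm diameter up to 22 mm; 35 g. Origin at the centre of the flange's underside, z along its axis towards the stub. May be absent
- pedal: bystander, to be left alone: steel foot pedal with rubber tread, 100 x 85 x 41 mm, 0.9 kg; origin under its middle
- coils: bystander, to be left alone: pair of copper coils on a steel yoke, 30 x 62 x 44 mm, 0.22 kg; origin under its middle
- soap: bystander, to be left alone: white soap bottle, 56 mm diameter, 130 mm high; origin under its middle
- cup: bystander, to be left alone: steel cup, 70 mm diameter, 80 mm high; origin under its middle
- driver: bystander, to be left alone: screwdriver lying on the bench, about 0.2 m long; origin under its middle
- viseblock: bystander, to be left alone: dark steel block, 50 x 30 x 28 mm, 0.35 kg; origin under its middle
There are look-alikes about, which are no part of the job. What is shaped like the deck3 but black, blue or green is not meant.

How it is judged:
By the outcome, as a careful person would: the job done as asked, in the order asked, and still so for the second after the job is handed in, with the robot touching nothing.
Of deck1, screw1, deck2, screw2, deck3, screw3 only 4 to 6 are there at a start; the rules pass over those that are not, and their reading is None.
At some moment in a run one of deck1, deck2, deck3, screw1, screw2, screw3 may be knocked a few centimetres aside while the robot is not near it.
Once in a run the grip may slacken for a moment while it holds something.
It also fails if it takes over 210 s, if anything falls off the work surface, if the arm or the gripper's body presses on something with over 40 N, if the wrist force passes 120 N, or if a joint passes its speed limit or range.

## Working session

There is one attempt and no reset: what is moved stays moved. The work goes in short steps, each a Python script; the robot and the scene stay as the last script left them, time stands still between calls to the robot, and variables do not carry over. Pictures are saved under pics/ and viewed, at most 14 in all, crops included, and the job is handed in when it is done.

```bash
ls; mkdir -p pics; python3 - <<'E'
from plant import ctrl
import cv2
for n in("top","scene"):
    im=ctrl.snapshot(n); cv2.imwrite(f"pics/{n}0.png",im[:,:,::-1]); m=ctrl.camera_model(n); print(n,{k:(v if k!='pose' else [[round(float(x),4) for x in r] for r in v]) for k,v in m.items()})
print(ctrl.read_time_s(),ctrl.read_orientation())
E
```

```text
pics
top {'fx': 507.39555403045676, 'fy': 507.39555403045676, 'cx': 317.80248205199786, 'cy': 196.9337766801871, 'k1': 0.027581423175981987, 'pose': [[-0.0149, 0.979, -0.2032, 211.1437], [-0.9999, -0.0135, 0.008, -3.2322], [0.0051, 0.2033, 0.9791, 1567.4653], [0.0, 0.0, 0.0, 1.0]]}
scene {'fx': 375.608791741681, 'fy': 375.608791741681, 'cx': 318.97065371424065, 'cy': 200.037394833789, 'k1': -0.03656100453983181, 'pose': [[-0.8653, -0.3691, 0.339, 941.0117], [0.5011, -0.6287, 0.5947, 651.5658], [-0.0064, 0.6845, 0.729, 862.0847], [0.0, 0.0, 0.0, 1.0]]}
0.1 [-3.14005965e+00 -1.70894432e-04  2.71480379e+00]
```

View pics/top0.png

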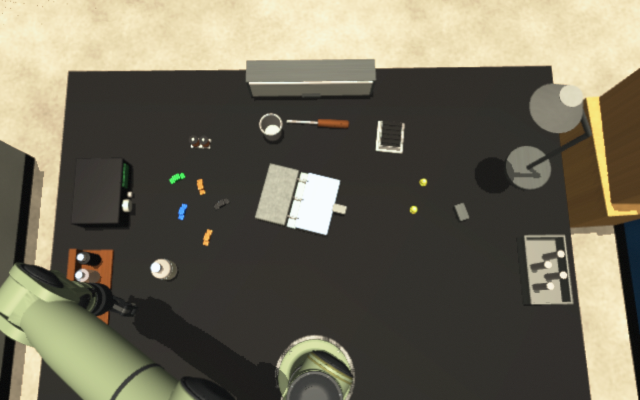

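View pics/scene0.png

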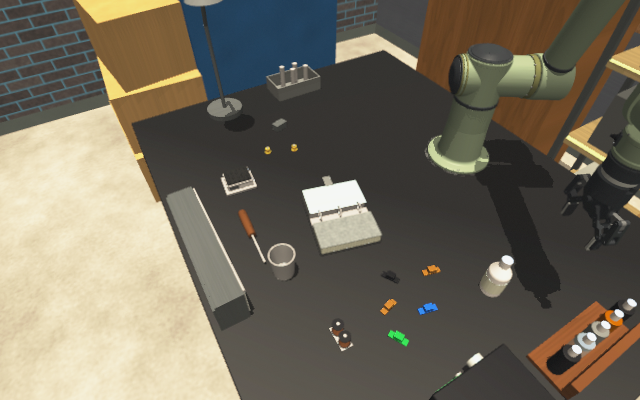

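The top view shows page block (277,194), rings (297,198), leaf with tab at (340,209). The bronze deck candidates are (201,186) and (208,237), with look-alikes green (177,178), blue (182,211) and black (222,203). The brass screws are (423,182) and (414,210), and the steel block is (461,212). The arm may hide other parts. Next I'll check close crops and write the helpers.

```bash
cat > h.py <<'E'
import numpy as np, cv2
from plant import ctrl
def proj(P,n="top"):
    m=ctrl.camera_model(n); T=np.linalg.inv(np.array(m["pose"])); p=np.atleast_2d(P)@T[:3,:3].T+T[:3,3]
    s=np.c_[p[:,0]/-p[:,2],-p[:,1]/-p[:,2]]; s=s*(1+m["k1"]*(s**2).sum(1,keepdims=True))
    return s*[m["fx"],m["fy"]]+[m["cx"],m["cy"]]
def unproj(uv,z,n="top"):
    m=ctrl.camera_model(n); T=np.array(m["pose"]); d=(np.atleast_2d(uv)-[m["cx"],m["cy"]])/[m["fx"],m["fy"]]
    s=d.copy()
    for _ in range(10): s=d/(1+m["k1"]*(s**2).sum(1,keepdims=True))
    r=np.c_[s[:,0],-s[:,1],-np.ones(len(s))]@T[:3,:3].T
    return T[:3,3]+r*((z-T[2,3])/r[:,2])[:,None]
def blobs(im,lo,hi,amin=12):
    h=cv2.cvtColor(im,cv2.COLOR_RGB2HSV); m=cv2.inRange(h,lo,hi)
    n,l,s,c=cv2.connectedComponentsWithStats(cv2.morphologyEx(m,cv2.MORPH_CLOSE,np.ones((3,3),np.uint8)))
    return [(c[i],s[i,4],np.argwhere(l==i)[:,::-1]) for i in range(1,n) if s[i,4]>=amin]
def crop(im,x0,y0,w,h,k): return cv2.resize(im[y0:y0+h,x0:x0+w,::-1],None,fx=k,fy=k,interpolation=cv2.INTER_CUBIC)
E
python3 - <<'E'
from h import *
t=cv2.imread("pics/top0.png")[:,:,::-1]; s=cv2.imread("pics/scene0.png")[:,:,::-1]
a=crop(t,160,150,190,100,4); b=crop(s,290,165,190,50,4)
cv2.imwrite("pics/c1.png",a)
cv2.imwrite("pics/c2.png",crop(s,240,130,160,130,5)[:600])
for im,n in((t,"top"),(s,"scene")):
  for nm,lo,hi in(("orange",(4,150,80),(17,255,255)),("yellow",(22,90,60),(36,255,255))):
    for c,a,p in blobs(im,lo,hi,8): print(n,nm,c.round(1),a,unproj(c,12,n).round(0)[0])
E
```

```text
top orange [619.5 106.7] 1337 [ 818. -994.   12.]
top orange [332.9 122.7] 218 [778. -68.  12.]
top orange [570.2 133.7] 138 [ 729. -826.   12.]
top orange [633.4 132.6] 15 [  730. -1026.    12.]
top orange [615.7 142. ] 35 [ 699. -966.   12.]
top orange [579.1 169.8] 1386 [ 610. -841.   12.]
top orange [614.8 189.6] 2612 [ 545. -943.   12.]
top orange [200.3 185.9] 83 [574. 352.  12.]
top orange [206.8 237.3] 73 [412. 327.  12.]
top orange [ 71.1 264.2] 230 [337. 732.  12.]
top orange [102.4 265.8] 573 [330. 638.  12.]
top orange [103.9 316.9] 79 [180. 623.  12.]
top yellow [601.3 151.4] 1059 [ 669. -917.   12.]
top yellow [422.9 182. ] 68 [ 578. -348.   12.]
top yellow [413.1 209.2] 67 [ 491. -312.   12.]
top yellow [328.4 367.6] 213 [ 25. -39.  12.]
scene orange [486.9  29. ] 7881 [-907. -695.   12.]
scene orange [551.3  99.6] 4029 [-589.  -48.   12.]
scene orange [628.8  33. ] 298 [-1590.  -273.    12.]
scene orange [592.1  97.9] 380 [-758.   31.   12.]
scene orange [560.8 152.3] 91 [-316.  193.   12.]
scene orange [245.9 222.3] 195 [777. -73.  12.]
scene orange [430.5 270.1] 122 [419. 328.  12.]
scene orange [387.7 306. ] 130 [579. 353.  12.]
scene orange [585.4 348.2] 3730 [252. 672.  12.]
scene orange [335.5 331.7] 23 [724. 344.  12.]
scene orange [344.1 344. ] 34 [723. 379.  12.]
scene yellow [119.4   7.1] 1249 [  795. -2123.    12.]
scene yellow [464.5  66.1] 103 [-480. -444.   12.]
scene yellow [536.1  71.8] 208 [-735. -239.   12.]
scene yellow [138.5  82.5] 761 [  883. -1082.    12.]
scene yellow [622.4  65.1] 107 [-1175.   -74.    12.]
scene yellow [584.1 147.2] 154 [-417.  218.   12.]
scene yellow [293.7 147.2] 42 [ 494. -312.   12.]
scene yellow [267.3 150. ] 40 [ 582. -346.   12.]
scene yellow [138.1 155.5] 44 [ 990. -554.   12.]
```

View pics/c1.png

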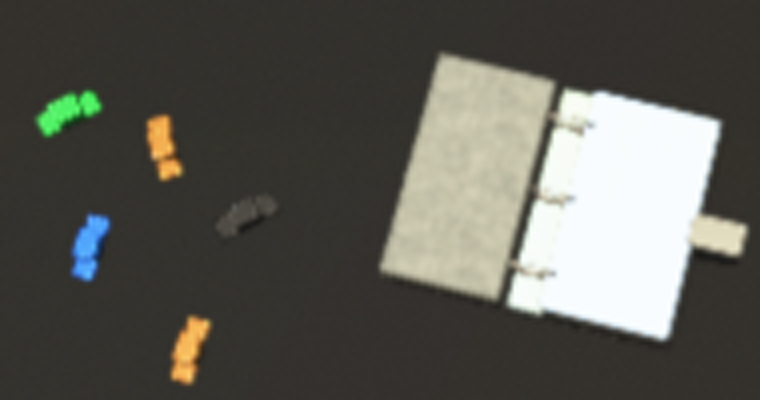

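View pics/c2.png

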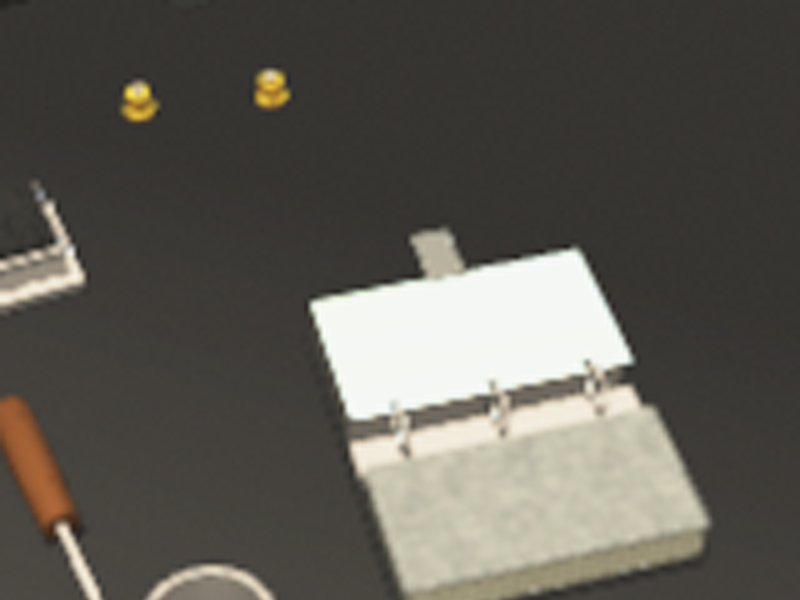

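The crops confirm two bronze/orange decks, with green, blue and black look-alikes, and two brass screws, which both cameras place consistently. Next I'll fit the binder pose from its corners in both views, then turn the leaf.

```bash
cat >> h.py <<'E'
import os,json
def b2w(b,p):
    c,s=np.cos(b[2]),np.sin(b[2]); p=np.array(p,float); return np.array([b[0]+c*p[0]-s*p[1],b[1]+s*p[0]+c*p[1],p[2]])
B=json.load(open("b.json")) if os.path.exists("b.json") else None
def down(yaw):   # tool-down orientation, half-turn chosen to keep joint 6 central
    return [np.pi,0,yaw]
def best_yaw(p,line):  # 'line' = world direction angle along which the fingers close
    c=[]
    for k in (-1,1):
        y=(line+k*np.pi/2+np.pi)%(2*np.pi)-np.pi; q=ctrl.solve_ik(list(p),down(y))
        if q is not None: c.append((abs(q[5]),y))
    return min(c)[1]
E
python3 - <<'E'
from h import *
from scipy.optimize import least_squares
L=37.5;M=[(91,113,32),(91,22,32),(-91,22,32),(-91,113,32),(87,-12,L),(87,-112,L),(-87,-112,L),(12,-151,39),(-12,-151,39)]
T=np.array([(441,54),(555,80),(498,300),(380,270),(598,92),(721,120),(668,340),(747,226),(741,256)])/4+[159.6,149.6]
S_i=[1,2,3,0,5,6,7,8] 
Ms=[(-91,22,32),(-91,113,32),(91,113,32),(87,-112,L),(-87,-112,L),(-87,-12,L),(87,-12,L)]
S=np.array([(655,408),(708,522),(405,592),(310,300),(578,248),(634,362),(350,420)])/5+[239.6,129.6]
f=lambda b,w=(1,1): np.r_[w[0]*(proj([b2w(b,p) for p in M])-T).ravel(),w[1]*(proj([b2w(b,p) for p in Ms],"scene")-S).ravel()]
for w in((1,0),(0,1),(1,1)):
    r=least_squares(f,[545,40,-.24],x_scale=[10,10,.1],args=(w,)); print(w,r.x.round(3),np.abs(r.fun).max().round(2),r.fun.std().round(2))
json.dump(list(r.x),open("b.json","w"))
print(r.fun.round(1).reshape(-1,2).tolist())
b=r.x
for y in(-136,136): 
    p=b2w(b,(0,y,150)); Y=best_yaw(p,b[2]); print(p,Y,ctrl.solve_ik(list(p),down(Y)))
E
```

```text
(1, 0) [ 5.25711e+02  4.54060e+01 -2.59000e-01] 0.87 0.31
(0, 1) [ 5.26649e+02  4.48970e+01 -2.61000e-01] 1.23 0.35
(1, 1) [ 5.26166e+02  4.51630e+01 -2.60000e-01] 1.44 0.48
[[0.6, -1.0], [0.2, -0.6], [-0.5, 0.3], [0.3, 0.7], [-0.3, -0.3], [0.2, 0.4], [-0.0, -0.5], [0.3, -0.1], [0.0, -0.2], [0.6, -0.5], [1.4, 0.2], [-0.8, 0.4], [0.3, 0.2], [0.0, 0.2], [-0.3, -0.4], [0.2, -0.3]]
[491.15208883 -86.25265158 150.        ] 1.3104121607318602 [-0.32197464  0.30624532 -0.44657517  0.81797584  0.          1.50920585]
[561.17897494 176.57853991 150.        ] -1.8311804928579332 [ 0.17941417  0.45944191 -0.20874135  0.90261307  0.         -1.13099799]
```

```bash
cat >> h.py <<'E'
D=14.0  # tab point this far behind TCP
def arc(a0,a1,yaw,n=15,v=150):
    for a in np.linspace(a0,a1,n+1)[1:]:
        p=b2w(B,(0,-136*np.cos(a),36+136*np.sin(a)-D)); ctrl.move_linear(list(p),v=v)
def st(m=""): print(m,"t",round(float(ctrl.read_time_s()),1),"tcp",np.round(ctrl.read_tcp_pos(),1),"w",round(float(ctrl.read_gripper_width()),3),"gf",np.round(ctrl.read_grip_force(),1),"F",np.round(ctrl.read_contact_force(),1))
def save(n,name,im=None): 
    im=ctrl.snapshot(n); cv2.imwrite(f"pics/{name}.png",im[:,:,::-1]); return im
E
python3 - <<'E'
from h import *
y=best_yaw(b2w(B,(0,-136,150)),B[2])
ctrl.move_to(list(b2w(B,(0,-136,150))),down(y)); ctrl.grip(0.55)
print(ctrl.move_linear(list(b2w(B,(0,-136,36-D))),threshold=15)); st("down")
ctrl.grip(0.0,40); st("gripped")
arc(0,.6,y,4,60); st("lift")
im=save("scene","s1"); cv2.imwrite("pics/s1c.png",crop(im,260,100,190,150,4))
E
```

```text
False
down t 3.9 tcp [491.8 -86.5  22.6] w 0.552 gf 0.0 F [ 0.1 -0.4 -0.2]
gripped t 4.2 tcp [491.7 -86.4  23. ] w 0.268 gf 39.0 F [-1.4  0.5  6.2]
lift t 6.2 tcp [497.9 -62.6  98.8] w 0.268 gf 40.2 F [ 3.9  2.6 -5.6]
```

View pics/s1c.png

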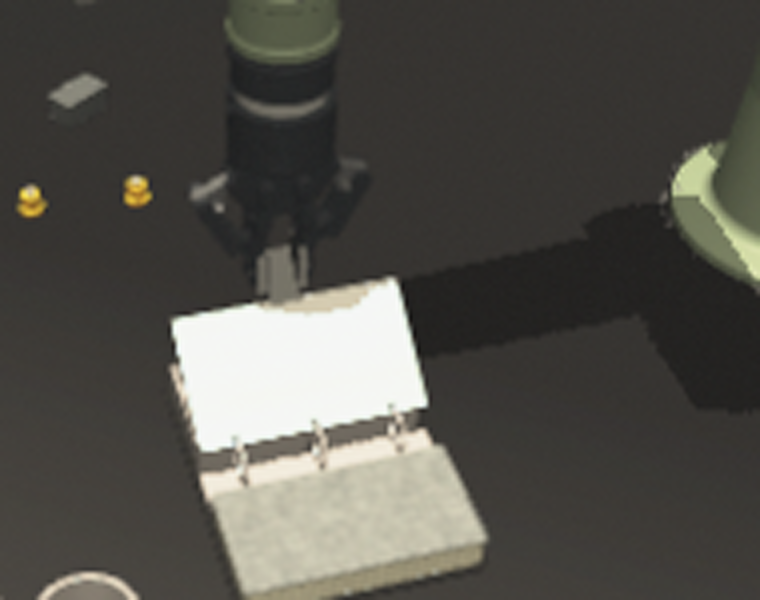

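The leaf is rising with the tab held (crop ~280,270), so I'll go on over.

```bash
python3 - <<'E'
from h import *
arc(.6,3.14159,0,14,150); st("over")
ctrl.grip(0.55); p=ctrl.read_tcp_pos(); ctrl.move_linear([p[0],p[1],160]); st("rel")
ctrl.move_to([420,300,230],ctrl.read_orientation().tolist())
t=save("top","t2"); s=save("scene","s2")
out=np.vstack([crop(t,240,150,130,100,4),]); cv2.imwrite("pics/t2c.png",crop(t,170,150,200,100,4))
for im,n in((t,"top"),(s,"scene")):
  for nm,lo,hi in(("orange",(4,150,80),(17,255,255)),("yellow",(22,90,60),(36,255,255))):
    for c,a,px in blobs(im,lo,hi,8):
      w=unproj(c,10,n)[0]
      if 250<w[0]<850 and abs(w[1])<600: print(n,nm,c.round(1),a,w.round(1))
E
```

```text
over t 10.7 tcp [562.3 179.3  22.4] w 0.264 gf 71.0 F [4.3 9.5 4. ]
rel t 12.1 tcp [559.4 176.  159.1] w 0.552 gf 0.0 F [-0.1  0.5  0.3]
top orange [333.  122.7] 219 [778.7 -68.7  10. ]
top orange [200.3 185.6] 82 [575.8 352.5  10. ]
top orange [206.6 237.2] 90 [412.7 327.8  10. ]
top yellow [422.9 182. ] 68 [ 578.  -348.3   10. ]
top yellow [413.1 209.2] 67 [ 491.2 -312.8   10. ]
scene orange [245.9 222.3] 197 [776.4 -74.9  10. ]
scene orange [430.5 270.1] 124 [417.3 326.9  10. ]
scene orange [387.8 306. ] 131 [578.  352.4  10. ]
scene orange [335.6 331.9] 22 [723.8 343.8  10. ]
scene orange [344.1 344. ] 34 [722.4 378.2  10. ]
scene yellow [293.6 147. ] 39 [ 492.5 -315.9   10. ]
scene yellow [267.3 150. ] 40 [ 581.2 -348.6   10. ]
```

View pics/t2c.png

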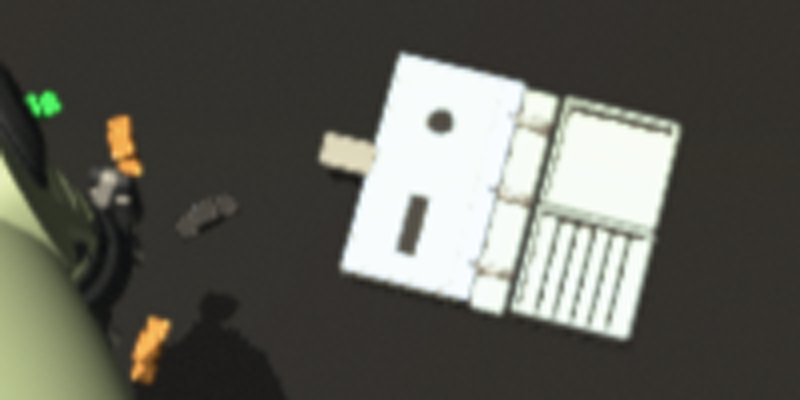

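View pics/s2.png

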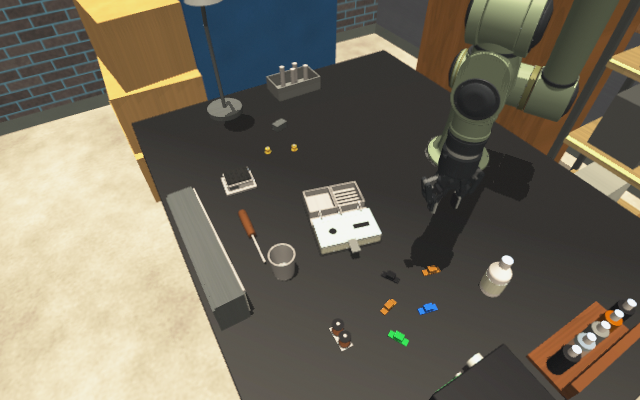

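Leaf is over at 3.14 showing the drawn disc and deck. The ribbed liner is at crop (582,272), on the -x side, and the smooth one at (610,165), on the +x side. Exactly four parts are visible. Next I'll compute the liner centres and fit the deck poses by silhouette.

```bash
cat >> h.py <<'E'
from scipy.optimize import minimize
def w2b(w): c,s=np.cos(B[2]),np.sin(B[2]); d=np.array(w[:2])-B[:2]; return np.array([c*d[0]+s*d[1],-s*d[0]+c*d[1]])
OR=((4,150,80),(17,255,255)); YE=((22,90,60),(36,255,255))
BOX=[np.array([(sx*a,sy*8,z) for sx in(-1,1) for sy in(-1,1) for z in zz],float) for a,zz in((24,(0,5)),(11,(0,18)))]
def fitdeck(ims,x0,z0=0.):
    data=[]
    for n,im in ims.items():
        bl=blobs(im,*OR,8); c=proj([[x0[0],x0[1],z0+8]],n)[0]; k=min(bl,key=lambda b:np.hypot(*(b[0]-c)))
        m=np.zeros((400,640),np.uint8); m[k[2][:,1],k[2][:,0]]=1; o=(k[0]-20).astype(int); data.append((n,m[o[1]:o[1]+40,o[0]:o[0]+40].astype(float),o))
    def cost(q):
        e=0
        for n,m,o in data:
            r=np.zeros((320,320),np.uint8)
            for b in BOX:
                p=np.array([b2w(q,v+[0,0,z0]) for v in b]); h=cv2.convexHull(((proj(p,n)-o+.5)*8).astype(np.int32)); cv2.fillConvexPoly(r,h,1)
            e+=np.abs(cv2.resize(r.astype(np.float32),(40,40),interpolation=cv2.INTER_AREA)-m).sum()/m.sum()
        return e
    best=min(([x0[0],x0[1],a] for a in np.linspace(0,np.pi,12,endpoint=False)),key=cost)
    r=minimize(cost,best,method="Nelder-Mead",options=dict(initial_simplex=np.array(best)+[[0,0,0],[5,0,0],[0,5,0],[0,0,.3]],xatol=.05,fatol=1e-3)); return r.x,r.fun
E
python3 - <<'E'
from h import *
t=cv2.imread("pics/top0.png")[:,:,::-1]; s=cv2.imread("pics/scene0.png")[:,:,::-1]
for x in((577,352),(415,327)):
    for ims in(dict(top=t,scene=s),dict(top=t),dict(scene=s)): q,f=fitdeck(ims,x); print(q.round(2),round(f,2))
for p in((565,97),(681,124),(630,340),(512,312),(535,208),(655,233)): print(w2b(unproj(np.array(p)/4+[169.6,149.6],32)[0]).round(1))
E
```

```text
[5.7518e+02 3.5203e+02 2.6000e-01] 0.43
[5.7591e+02 3.5359e+02 2.4000e-01] 0.19
[5.7490e+02 3.5054e+02 2.7000e-01] 0.13
[413.93 327.03   2.89] 0.72
[413.58 328.2    2.87] 0.5
[413.76 325.83   2.89] 0.13
[ 85.3 -19.1]
[  86.3 -111.9]
[ -87.5 -113.9]
[-88.5 -21.4]
[ -5.9 -18.3]
[  -2.4 -112.7]
```

```bash
cat >> h.py <<'E'
RIB=(-45,-66.5); SMO=(44,-66.5)
def pick(x,y,line,z,op=.5,force=50):
    yaw=best_yaw((x,y,200),line); ctrl.move_to([x,y,200],down(yaw)); ctrl.grip(op)
    ctrl.move_linear([x,y,30]); hit=ctrl.move_linear([x,y,z],v=60,threshold=12)
    ctrl.grip(0.0,force); st(f"grip hit={hit}")
    ctrl.move_linear([x,y,200],v=200); st("up")
def place(c,off,z,rel,line=None):
    p=b2w(B,(c[0]+off[0],c[1]+off[1],0)); yaw=best_yaw((p[0],p[1],200),B[2] if line is None else line)
    ctrl.move_to([p[0],p[1],200],down(yaw)); ctrl.move_linear([p[0],p[1],z+25]); st("above")
    hit=ctrl.move_linear([p[0],p[1],z],v=40,threshold=8); st(f"low hit={hit}")
    ctrl.grip(rel); q=ctrl.read_tcp_pos(); ctrl.move_linear([p[0],p[1],q[2]+40],v=80); ctrl.move_linear([p[0],p[1],200]); st("out")
E
python3 - <<'E'
from h import *
q=(575.2,352,.255)
pick(q[0],q[1],q[2]+np.pi/2,7)
place(RIB,(-9.5,-13),17.5,.26)
ctrl.move_to([415,327,250],down(best_yaw((415,327,250),2.89+np.pi/2)))
t=save("top","t3"); s=save("scene","s3"); cv2.imwrite("pics/c3.png",np.vstack([crop(t,270,160,90,60,5),crop(s,280,160,90,60,5)]))
for c,a,_ in blobs(s,*OR,8): print(c.round(1),a,unproj(c,10,"scene")[0].round(0))
E
```

```text
grip hit=False t 17.2 tcp [575.6 352.2   7.6] w 0.167 gf 51.2 F [ 0.3 -0.   2.5]
up t 18.4 tcp [574.4 351.6 198.5] w 0.168 gf 50.9 F [ 0.3  1.1 -1.2]
above t 21.1 tcp [453.7 -17.7  43.1] w 0.166 gf 50.9 F [ 0.3 -1.  -1. ]
low hit=True t 21.7 tcp [452.5 -17.6  17.5] w 0.169 gf 51.7 F [-0.7  0.7  6.8]
out t 23.7 tcp [452.3 -17.5 199.1] w 0.258 gf 0.0 F [-0.6  0.1  0.2]
[449.6  35. ] 4031 [-671. -741.   10.]
[600.9  45.1] 775 [-1296.  -260.    10.]
[628.8  33. ] 297 [-1596.  -276.    10.]
[545.4  55.9] 114 [-919. -324.   10.]
[592.1  98. ] 384 [-761.   30.   10.]
[537.3 129. ] 1413 [-362.   57.   10.]
[560.8 152.3] 90 [-318.  192.   10.]
[348.9 193.5] 57 [449. -20.  10.]
[245.9 222.3] 196 [776. -75.  10.]
[430.5 270.1] 121 [417. 327.  10.]
[585.4 348.2] 3729 [250. 672.  10.]
[335.5 331.6] 22 [724. 343.  10.]
[344.1 344. ] 34 [722. 378.  10.]
```

View pics/c3.png

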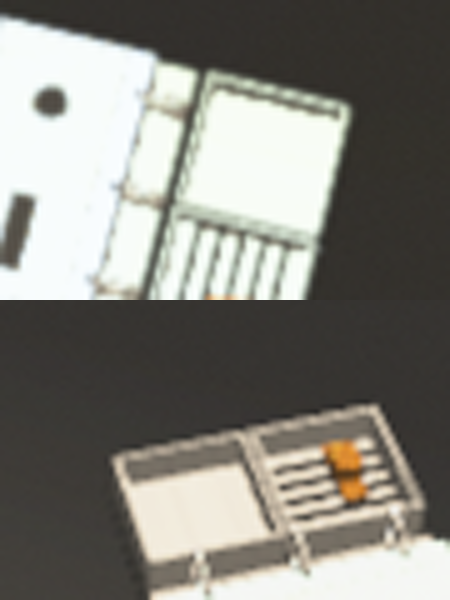

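The deck lies across the ribs in the ribbed liner (lower crop 345,465). Deck 2 is unmoved, so I'll place it and then re-measure the screws.

```bash
python3 - <<'E'
from h import *
q=(413.9,327,2.885)
pick(q[0],q[1],q[2]+np.pi/2,7)
place(RIB,(9.5,13),17.5,.26)
ctrl.move_to([415,250,250],ctrl.read_orientation().tolist())
t=save("top","t4"); s=save("scene","s4"); cv2.imwrite("pics/c4.png",np.vstack([crop(t,280,175,80,70,5),crop(s,290,165,80,50,5)]))
for n,im in(("top",t),("scene",s)):
  for lohi in(OR,YE):
    for c,a,_ in blobs(im,*lohi,8):
      w=unproj(c,10,n)[0]
      if 250<w[0]<850 and abs(w[1])<600: print(n,c.round(1),a,w.round(1))
E
```

```text
grip hit=False t 28.6 tcp [414.3 327.2   7.4] w 0.171 gf 50.3 F [ 0.2 -0.8  2.6]
up t 29.7 tcp [413.2 326.6 198.9] w 0.169 gf 50.0 F [ 0.5 -0.8 -1.3]
above t 32.8 tcp [478.8   2.6  43.1] w 0.163 gf 50.0 F [-0.2  0.5 -0.2]
low hit=True t 33.5 tcp [477.5   2.7  17.4] w 0.168 gf 50.7 F [-0.6  0.1  6.1]
out t 35.5 tcp [477.4   2.7 199.1] w 0.261 gf 0.0 F [-0.5 -0.1 -0.2]
top [333.  122.7] 219 [778.7 -68.7  10. ]
top [313.4 217.1] 15 [470.6  -1.4  10. ]
top [319.8 224.1] 8 [448.2 -20.8  10. ]
top [422.9 181.9] 67 [ 578.2 -348.2   10. ]
top [422.6 218.7] 68 [ 460.9 -340.5   10. ]
scene [347.4 195.7] 101 [458.3 -14.5  10. ]
scene [245.9 222.3] 196 [776.3 -74.7  10. ]
scene [335.5 331.7] 23 [723.9 343.4  10. ]
scene [343.9 344.1] 33 [722.8 378.1  10. ]
scene [297.5 140.7] 41 [ 463.1 -341.2   10. ]
scene [267.3 150. ] 40 [ 581.2 -348.6   10. ]
```

View pics/c4.png

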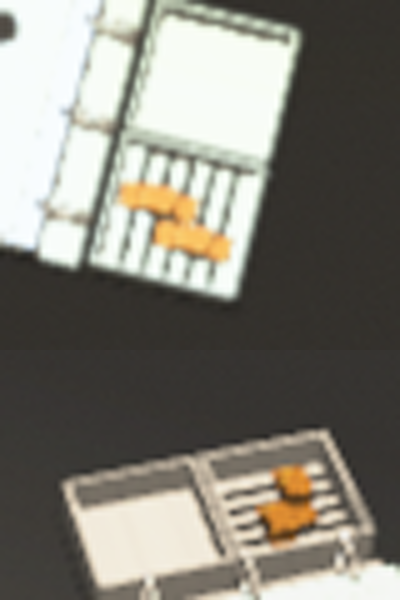

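Both decks are in the ribbed liner. One screw was knocked to about (462,-341) and still stands, since both cameras agree on it. Now the screws, re-measuring just before each pick.

```bash
cat >> h.py <<'E'
def screws():
    t=ctrl.snapshot("top"); s=ctrl.snapshot("scene"); o=[]
    for c,a,_ in blobs(t,*YE,20):
        w=unproj(c,9,"top")[0]
        if 250<w[0]<850 and -600<w[1]<600:
            for d,_,_ in blobs(s,*YE,12):
                v=unproj(d,9,"scene")[0]
                if np.hypot(*(v-w)[:2])<15: o.append(((w+v)/2)[:2])
    return o
E
python3 - <<'E'
from h import *
for off in((0,-20),(0,20)):
    S=screws(); print([x.round(1) for x in S]); x,y=[s for s in S if s[1]<-150][0]
    pick(x,y,np.arctan2(y,x)+np.pi/2,8); place(SMO,off,15.5,.27); 
    ctrl.move_to([415,250,250],ctrl.read_orientation().tolist())
print([x.round(1) for x in screws()])
t=save("top","t5"); s=save("scene","s5"); cv2.imwrite("pics/c5.png",np.vstack([crop(t,280,175,80,70,5),crop(s,290,165,80,50,5)]))
E
```

```text
[array([ 579.6, -349.1]), array([ 462.2, -341.7])]
grip hit=False t 41.4 tcp [ 580.  -349.4    8.6] w 0.155 gf 48.8 F [0.5 0.4 1.9]
up t 42.5 tcp [ 578.9 -348.6  198.5] w 0.153 gf 48.8 F [-0.5  0.4  0.2]
above t 45.0 tcp [547.2 -50.   41.3] w 0.152 gf 48.8 F [ 1.1 -0.3  0.6]
low hit=True t 45.6 tcp [545.8 -49.6  15.5] w 0.151 gf 49.3 F [-0.9 -0.1  5.2]
out t 47.7 tcp [545.7 -49.6 199. ] w 0.273 gf 0.0 F [ 0.3 -0.5  0.4]
[array([544.3, -49.9]), array([ 461.6, -341.7])]
grip hit=False t 53.7 tcp [ 461.8 -342.     8.4] w 0.149 gf 48.8 F [-0.8  0.3  2. ]
up t 54.8 tcp [ 460.9 -341.1  198.8] w 0.153 gf 48.8 F [ 0.8  0.6 -1. ]
above t 57.3 tcp [557.5 -11.3  41.3] w 0.156 gf 48.8 F [ 0.6 -0.6  0.3]
low hit=True t 57.9 tcp [556.  -11.   15.4] w 0.154 gf 49.3 F [0.  0.4 5.4]
out t 59.9 tcp [556. -11. 199.] w 0.271 gf 0.0 F [-0.1  0.1 -0.3]
[array([552.8, -13.3]), array([544.1, -50. ])]
```

View pics/c5.png

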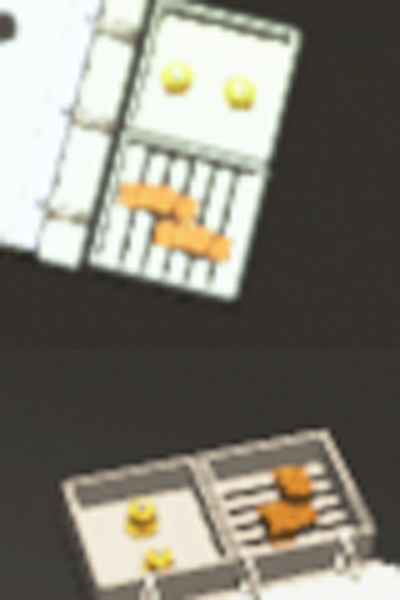

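View pics/t5.png

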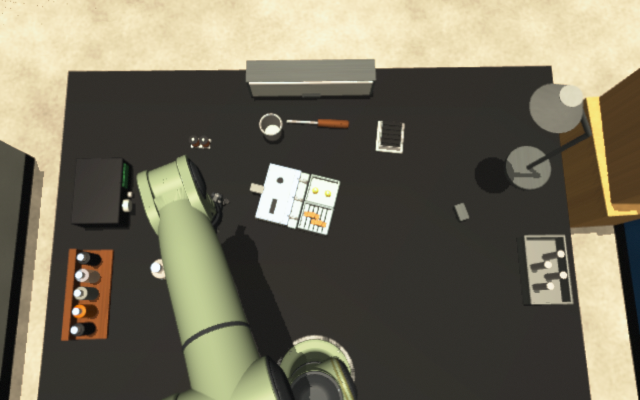

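All four parts are in: both decks in the ribbed liner and both screws standing in the smooth one. There are no others on the bench, so I'll close the leaf.

```bash
python3 - <<'E'
from h import *
y=best_yaw(b2w(B,(0,-136,150)),B[2])
p=b2w(B,(0,136,160)); ctrl.move_to(list(p),down(y)); ctrl.grip(0.55)
print(ctrl.move_linear([p[0],p[1],36-D],threshold=15)); ctrl.grip(0.0,40); st("gripped")
arc(3.14159,1.57,y,8,120); st("upright"); arc(1.57,0,y,10,90); st("closed")
ctrl.grip(0.55); q=ctrl.read_tcp_pos(); ctrl.move_linear([q[0],q[1],160]); st("rel")
ctrl.move_to([300,-300,250],ctrl.read_orientation().tolist())
t=save("top","t6"); s=save("scene","s6"); cv2.imwrite("pics/c6.png",np.vstack([crop(t,160,150,200,75,3),crop(s,250,160,200,125,3)]))
E
```

```text
False
gripped t 65.5 tcp [561.7 176.8  23.1] w 0.266 gf 39.1 F [-2.3  1.2  7.2]
upright t 68.5 tcp [526.7  45.6 158.5] w 0.269 gf 40.8 F [2.7 2.6 2.4]
closed t 72.3 tcp [491.6 -86.2  21.9] w 0.266 gf 73.3 F [ 4.7 -1.8  4.4]
rel t 73.8 tcp [489.2 -85.6 159.2] w 0.551 gf 0.0 F [-0.3  0.2 -1.2]
```

View pics/c6.png

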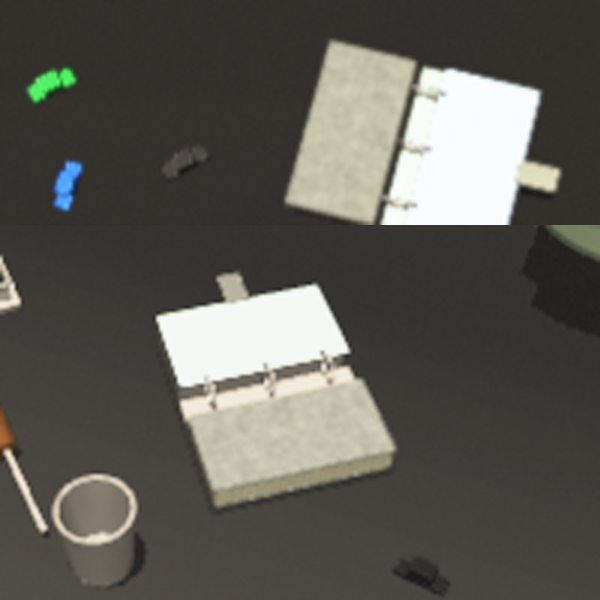

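The leaf lies closed as it did at the start, with the tab at crop (232,285). I'll compare the pictures with the start as a quick check, then hand in.

```bash
python3 - <<'E'
from h import *
for n in("top","scene"):
    a=cv2.imread(f"pics/{n}0.png");b=cv2.imread(f"pics/{n[0]}6.png"); m=(cv2.absdiff(a,b).max(2)>40).astype(np.uint8)
    k,l,s,c=cv2.connectedComponentsWithStats(m); print(n,[(c[i].round().astype(int).tolist(),int(s[i,4])) for i in range(1,k) if s[i,4]>5])
ctrl.sleep(.5); print(ctrl.sign_off())
E
```

```text
top [([200, 187], 99), ([423, 182], 57), ([413, 209], 58), ([436, 290], 10287), ([207, 237], 112), ([443, 239], 38), ([438, 242], 6), ([67, 332], 10547), ([292, 349], 11987), ([123, 310], 6), ([152, 388], 1477)]
scene [([501, 23], 611), ([578, 17], 250), ([335, 3], 6), ([348, 6], 8), ([346, 13], 138), ([476, 13], 19), ([494, 12], 6), ([346, 42], 1029), ([559, 39], 51), ([583, 49], 87), ([507, 77], 2894), ([353, 68], 10), ([337, 70], 14), ([496, 65], 9), ([634, 94], 91), ([467, 89], 15), ([528, 96], 53), ([541, 98], 17), ([558, 98], 17), ([480, 101], 38), ([472, 123], 719), ([492, 115], 22), ([633, 133], 146), ([615, 138], 6), ([453, 161], 605), ([294, 147], 47), ([267, 150], 46), ([485, 154], 94), ([614, 180], 1707), ([620, 219], 64), ([590, 245], 16), ([434, 268], 74), ([425, 272], 36), ([390, 303], 78), ([384, 311], 40)]
the job is handed in; nothing more can be done
None
```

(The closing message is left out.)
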